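# Line up the porcelain figurines by height on the drying board

## Robot

A 7-joint arm with a two-finger parallel gripper is mounted at the origin on the work surface. World frame = base frame: x ahead of the robot, y to its left, z up, the work surface at z = 0. Lengths are in m, angles in degrees, forces in N, time in s.
With the tool pointing down it reaches from about 0.425 to 0.875 m from the base axis. Payload 4.7 kg.
Tool frame: the origin (TCP) lies on the mounting face of the last link; the fingertips stand 182 mm ahead of it and the grasp point (between the pads) lies 164 mm ahead of it; z points along the fingers, x is the direction in which the jaws open and shut, and the axes are right-handed (so a half turn about z gives the same grasp; the last joint's range is limited). The gripper opens to 87 mm and grips with 3 to 60 N. Pads are 19 mm wide; open, the fingers measure 117 mm over their backs; the gripper's body (75 mm by 190 mm) begins 51 mm behind the grasp point.
Start: joints at [66.354, 18.392, -4.016, 83.108, 1.295, 78.541, -3.26], TCP at [0.269, -0.592, 0.405] pointing down, gripper open.
Joint ranges: [-163.93, 163.93], [-17.29, 119.83], [-79.2, 71.16], [3.27, 140.29], [-89.18, 269.18], [5.43, 117.66], [-154.24, 154.24]. Speed limits (degrees/s): [147.25, 147.25, 180, 180, 180, 180, 180].

## Interface

Orientations are given as [roll, pitch, yaw] about the fixed x, y, z axes, in that order (R = Rz(yaw) Ry(pitch) Rx(roll)).
In Python, from cell import status, cams, env, outline_of, landmark_of gives the robot as it stands. The module is installed in compiled form; this text tells all that it offers.
- The arm moves only by the tool jog_arm, never from a script. Its argument "rows" is a list of rows, each a list of 7 numbers: the closure, from 0 (fully open) to 1 (shut), then the shift along the tool's x, y, z in m, then the turn, a rotation vector about the tool's x, y, z in degrees. A call has 1 to 12 rows; each row shifts and turns the commanded pose from where the row before left it, along the tool's axes as they then stand; what a row does not reach is not made up. A row lasts 1/12 s, in which the tool goes at most 41.7 mm and 7.16 degrees, less where a joint would pass 70% of its speed; a pose out of reach is approached as far as the arm can. A call with a gripper value outside its range is refused whole. The fingers move at their own pace and stop on an object; "grip_force" is the grip in N (left out, the last holds). Time passes only in rows, so rows that do not move let the fingers close. It gives the time, the measured TCP pose, the force and the opening at its end, in the units of the state.
- status.get_obs(): the state, without advancing time (a new reading comes with each control period).
- cams.read_camera(name): name is "side" or "top" or "wrist"; returns (picture, depth): 400x640x3 uint8, red, green, blue; 400x640 float32, m along the optical axis (not along the pixel's ray), 0 where there is no reading.
- cams.camera_params(name): a dict with "vfov" (degrees; the focal length in pixels is half the picture's height over the tangent of half this angle, whatever the lens; pixels are square), "cx", "cy" (the principal point, pixels), "k1" (the pictures are not rectified: a ray, as slopes to the right and down, at radius r is drawn at 1 + k1 r^2 times it, then the intrinsics apply), "eye" and "attitude" of the camera in the world. Camera axes: x right, y up, looking along -z (the intrinsics and any distortion apply to the point x, -y, -z); pixel columns grow to the right and rows downward; lengths in m; the calibration is good to about 2 mm. A picture is of the moment at which its call begins: read the wrist's pose just before it. camera_params takes no time and is no camera call; for the wrist camera it gives the pose at the moment of the call.
- env.sign_off(): hands the job in, once; it reports no verdict.
Trained networks look in the newest picture that a camera, given by its name, has taken for a name from the list of things; names that differ only in an ending like _2 or _b are one class to them, and where a whole thing is asked for, a point or a joint stands for the part that bears it (a point fixed in the world has none). Each returns a list of dicts, best first, with "conf" (0 to 1); they miss things now and then, are a little off and sometimes report something else, mostly with a low value. They report only what shows in the picture. A call takes as long as a camera call.
- outline_of(camera, name): "pixels" (400x640 bool, what is visible of it) and "box" ([left, top, right, bottom] in pixels, round what is visible of it).
- landmark_of(camera, name): "position" ([row, column] in pixels: a listed point, or the origin of a listed thing).
The state is a dict: "time_s": time; "qpos": joint angles; "joint_velocities": joint speeds; "effort": joint torques, N m; "tool_pos": TCP position; "tool_rot": TCP orientation; "force": force on the tool from outside, world axes, zero at the start; "wrist_torque": the same for the moment, N m; "grip_width": finger opening in m.
Only numpy, scipy, OpenCV 4.12 (cv2) and the standard library are available. Lean on these libraries where they do the work, as an engineer would, in place of code of your own. Each camera call takes 0.05 s, during which the arm holds its last target. There are 200 camera calls.

## Task

Line the four porcelain figurines up in order of height on the drying board, each standing upright in the middle of its own terracotta disc: the tallest on the disc next to the blue brush pot that stands at one end of the board, then smaller and smaller towards the other end. Porcelain breaks, so never tip one over or let it drop, and leave the freshly painted saucer where it lies.

Things in the scene. Friction and masses are not known exactly. Their poses are not given: they have to be found in the camera images.
- figure_a: smallest of four blank ivory porcelain figurines of one shape (man in long coat and brimmed hat on a round foot), 72 mm tall, loose, upright, facing any way. Foot 30 mm across; coat 20 to 21 mm across, nearly a cylinder, from 26 to 53 mm up (grip here from above); hat brim 17 mm. 50 g +-25%. Origin: centre of underside, z up.
- figure_b: second smallest of four blank ivory porcelain figurines of one shape (man in long coat and brimmed hat on a round foot), 90 mm tall, loose, upright, facing any way. Foot 38 mm across; coat 25 to 26 mm across, nearly a cylinder, from 32 to 67 mm up (grip here from above); hat brim 22 mm. 80 g +-25%. Origin: centre of underside, z up.
- figure_c: second tallest of four blank ivory porcelain figurines of one shape (man in long coat and brimmed hat on a round foot), 108 mm tall, loose, upright, facing any way. Foot 45 mm across; coat 30 to 31 mm across, nearly a cylinder, from 39 to 80 mm up (grip here from above); hat brim 26 mm. 130 g +-25%. Origin: centre of underside, z up.
- figure_d: tallest of four blank ivory porcelain figurines of one shape (man in long coat and brimmed hat on a round foot), 126 mm tall, loose, upright, facing any way. Foot 53 mm across; coat 35 to 37 mm across, nearly a cylinder, from 45 to 93 mm up (grip here from above); hat brim 30 mm. 190 g +-25%. Origin: centre of underside, z up.
- disc_1: one of four equal terracotta discs, 66 mm across, 5 mm thick, fixed in a straight row 85 mm apart along a low wooden board (110 x 370 x 12 mm) beyond the figurines. Which name lies where in the row varies. Origin: centre of its underside, on the board's top, 12 mm above the table (disc top: 17 mm); z up.
- disc_2: one of four equal terracotta discs, 66 mm across, 5 mm thick, fixed in a straight row 85 mm apart along a low wooden board (110 x 370 x 12 mm) beyond the figurines. Which name lies where in the row varies. Origin: centre of its underside, on the board's top, 12 mm above the table (disc top: 17 mm); z up.
- disc_3: one of four equal terracotta discs, 66 mm across, 5 mm thick, fixed in a straight row 85 mm apart along a low wooden board (110 x 370 x 12 mm) beyond the figurines. Which name lies where in the row varies. Origin: centre of its underside, on the board's top, 12 mm above the table (disc top: 17 mm); z up.
- disc_4: one of four equal terracotta discs, 66 mm across, 5 mm thick, fixed in a straight row 85 mm apart along a low wooden board (110 x 370 x 12 mm) beyond the figurines. Which name lies where in the row varies. Origin: centre of its underside, on the board's top, 12 mm above the table (disc top: 17 mm); z up.
- brush_pot: blue ceramic pot, 64 mm across, 90 mm high, with upright brushes to 190 mm; fixed beyond one end of the board, its axis about 120 mm from the nearest disc's centre, in line with the row within 20 mm. Beyond the other end stands a capped jar, 70 mm high, without brushes. Origin: centre of its underside, z up.
- saucer: white ceramic saucer, freshly painted (blue rim and flower), 90 mm in diameter and 16 mm high, loose on the table among the figurines. Origin: centre of its underside, z up.

How it is judged (in metres and radians):
At the end, for the whole second after the job is handed in: Every figurine stands upright (within 0.1 rad) and at rest on a disc of its own, its middle within 12 mm of the disc's middle, with heights falling from the disc nearest the brush pot to the disc farthest from it ((horizontal distance between figure_a and disc_1 below 0.012 m or horizontal distance between figure_a and disc_2 below 0.012 m or horizontal distance between figure_a and disc_3 below 0.012 m or horizontal distance between figure_a and disc_4 below 0.012 m) and horizontal distance between figure_a and brush_pot between 0.335 and 0.42 m and height (world z) of figure_a between 0.013 and 0.021 m and angle between each of figure_a, figure_b, figure_c, figure_d's own z axis and vertical below 0.1 rad and linear speed of each of figure_a, figure_b, figure_c, figure_d below 0.02 m/s and angular speed of each of figure_a, figure_b, figure_c, figure_d below 0.2 rad/s and (horizontal distance between figure_b and disc_1 below 0.012 m or horizontal distance between figure_b and disc_2 below 0.012 m or horizontal distance between figure_b and disc_3 below 0.012 m or horizontal distance between figure_b and disc_4 below 0.012 m) and horizontal distance between figure_b and brush_pot between 0.25 and 0.335 m and height (world z) of figure_b between 0.013 and 0.021 m and (horizontal distance between figure_c and disc_1 below 0.012 m or horizontal distance between figure_c and disc_2 below 0.012 m or horizontal distance between figure_c and disc_3 below 0.012 m or horizontal distance between figure_c and disc_4 below 0.012 m) and horizontal distance between figure_c and brush_pot between 0.165 and 0.25 m and height (world z) of figure_c between 0.013 and 0.021 m and (horizontal distance between figure_d and disc_1 below 0.012 m or horizontal distance between figure_d and disc_2 below 0.012 m or horizontal distance between figure_d and disc_3 below 0.012 m or horizontal distance between figure_d and disc_4 below 0.012 m) and horizontal distance between figure_d and brush_pot between 0.08 and 0.165 m and height (world z) of figure_d between 0.013 and 0.021 m); the robot touches nothing.
It fails at once if a figurine tips over (leans more than 35 degrees) (angle between any of figure_a, figure_b, figure_c, figure_d's own z axis and vertical above 0.61 rad).
It fails at once if a figurine is let go in the air (more than 15 mm above a disc) ((height (world z) of figure_a above 0.032 m and contact force between the fingers and figure_a below 0.05 N) or (height (world z) of figure_b above 0.032 m and contact force between the fingers and figure_b below 0.05 N) or (height (world z) of figure_c above 0.032 m and contact force between the fingers and figure_c below 0.05 N) or (height (world z) of figure_d above 0.032 m and contact force between the fingers and figure_d below 0.05 N)).
It fails at once if the freshly painted saucer is shifted by more than 15 mm (distance of saucer from where it was at the start of the episode above 0.015 m).
It also fails if it takes over 120 s, if anything falls off the work surface, if the arm or the gripper's body presses on something with over 40 N, if the wrist force passes 120 N, or if a joint passes its speed limit or range.

## Working session

There is one attempt and no reset: what is moved stays moved. The work goes in short steps, Python scripts to look and compute and a tool call to move; the robot and the scene stay as the last step left them, time stands still between calls to the robot, and variables do not carry over. Pictures are saved under pics/ and viewed, about 12 in all and at most 16, crops included, and the job is handed in when it is done.

Besides the shell and the picture viewer there is one more tool, called after "Call:" as name(argument=value, ...), one argument or row to a line, values as JSON. jog_arm: Moves the arm, as the interface text tells. Its arguments: {"type":"object","properties":{"rows":{"type":"array"},"grip_force":{"type":"number"}},"required":["rows"]}

```bash
mkdir -p pics; cat > h.py <<'E'
import numpy as np, cv2
from scipy.spatial.transform import Rotation as R
from cell import status, cams, env, outline_of, landmark_of
def cloud(name, d, p):
    h,w=d.shape; f=h/2/np.tan(np.radians(p['vfov'])/2)
    K=np.array([[f,0,p['cx']],[0,f,p['cy']],[0,0,1.]])
    v,u=np.mgrid[:h,:w]
    s=cv2.undistortPoints(np.stack([u,v],-1).reshape(-1,1,2).astype(float),K,np.array([p['k1'],0,0,0,0.])).reshape(h,w,2)
    P=np.stack([s[...,0]*d,-s[...,1]*d,-d],-1)
    return P@rot(p).T+np.array(p['eye'])
def rot(p):
    a=np.array(p['attitude'])
    return a if a.shape==(3,3) else R.from_euler('xyz',a,degrees=True).as_matrix()
def shot(name, fn=None):
    p=cams.camera_params(name); im,d=cams.read_camera(name)
    if fn: cv2.imwrite('pics/'+fn,im[...,::-1])
    return im,d,cloud(name,d,p)
E
python3 - <<'E'
from h import *
o=status.get_obs(); print({k:o[k] for k in('time_s','tool_pos','tool_rot','grip_width')})
for n in('top','side'):
    im,d,P=shot(n,n+'0.png'); p=cams.camera_params(n);print(n,p['eye'],p['attitude'],p['vfov'],p['k1'])
    for nm in('figure_a','disc_1','brush_pot','saucer'):
        for r in outline_of(n,nm):
            m=r['pixels']&(d>0)
            if m.sum()<5: continue
            q=P[m]; print(nm,round(r['conf'],2),np.round(r['box']),'med',np.round(np.median(q,0),3),'min',np.round(np.percentile(q,2,0),3),'max',np.round(np.percentile(q,98,0),3))
E
```

```text
{'time_s': 0.0, 'tool_pos': array([ 0.26897048, -0.59151488,  0.403662  ]), 'tool_rot': array([ 1.79993580e+02,  1.09518303e-01, -6.55429019e+01]), 'grip_width': 0.0869492298071523}
top [0.43644709 0.02463322 1.11882145] [  7.59901375  -1.32822132 -90.75453617] 44.85520206841375 0.03689849144324725
figure_a 0.9 [145. 248. 177. 268.] med [0.463 0.341 0.064] min [0.445 0.329 0.001] max [0.483 0.361 0.109]
figure_a 0.78 [365. 246. 381. 262.] med [ 0.465 -0.116  0.056] min [ 0.45  -0.13   0.003] max [ 0.482 -0.105  0.091]
figure_a 0.71 [451. 243. 465. 256.] med [ 0.475 -0.31   0.032] min [ 0.464 -0.32   0.002] max [ 0.489 -0.305  0.072]
figure_a 0.64 [236. 252. 260. 275.] med [0.444 0.151 0.083] min [ 0.422  0.136 -0.001] max [0.469 0.184 0.126]
disc_1 0.84 [347. 150. 369. 175.] med [ 0.681 -0.097  0.016] min [ 0.653 -0.125  0.012] max [ 0.71  -0.067  0.021]
disc_1 0.72 [237. 171. 265. 198.] med [0.622 0.151 0.016] min [0.594 0.123 0.012] max [0.65 0.18 0.02]
disc_1 0.69 [395. 108. 440. 156.] med [ 0.72  -0.215  0.082] min [ 0.688 -0.246  0.001] max [ 0.751 -0.181  0.176]
disc_1 0.64 [27
[... 967 characters left out ...]
 0.001] max [ 0.486 -0.3    0.073]
disc_1 0.79 [361. 206. 388. 221.] med [ 0.66  -0.017  0.017] min [ 0.631 -0.044  0.015] max [0.688 0.013 0.019]
disc_1 0.69 [318. 168. 342. 186.] med [0.618 0.147 0.017] min [0.589 0.118 0.013] max [0.648 0.178 0.019]
disc_1 0.66 [337. 188. 365. 204.] med [0.639 0.063 0.017] min [0.609 0.035 0.012] max [0.67  0.096 0.019]
disc_1 0.59 [382. 223. 418. 246.] med [ 0.678 -0.102  0.017] min [ 0.65  -0.13   0.014] max [ 0.708 -0.07   0.019]
brush_pot 0.63 [428. 194. 485. 290.] med [ 0.71  -0.229  0.079] min [ 0.687 -0.247 -0.001] max [ 0.873 -0.077  0.173]
saucer 0.94 [245. 218. 288. 247.] med [0.428 0.006 0.009] min [ 0.388 -0.042  0.002] max [0.467 0.04  0.018]
```

View images.

View pics/top0.png

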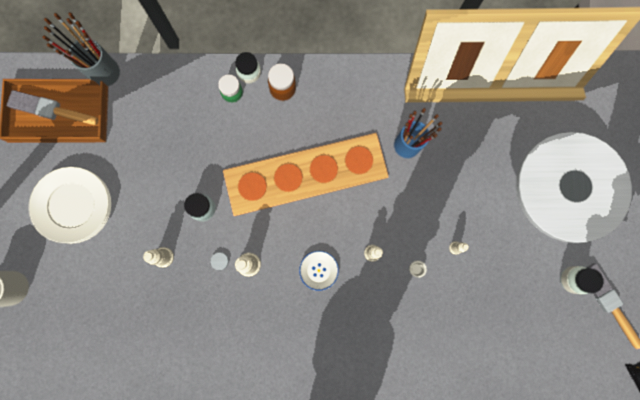

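View pics/side0.png

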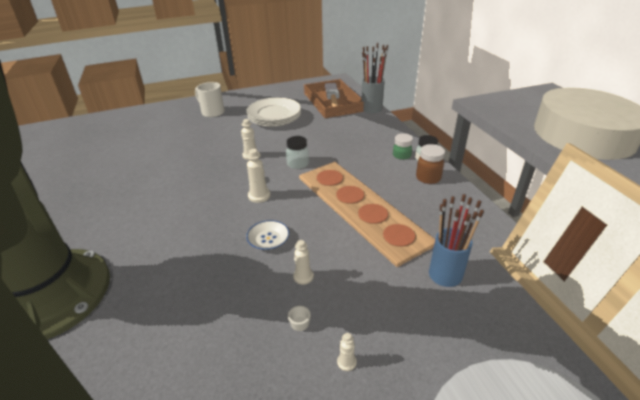

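```bash
cat >> h.py <<'E'
from scipy.optimize import least_squares
def axis_fit(P,approx,z0,z1,r):
    q=P[(np.hypot(*(P[...,:2]-approx).transpose(2,0,1))<r+.015)&(P[...,2]>z0)&(P[...,2]<z1)][:,:2]
    s=least_squares(lambda c:np.hypot(q[:,0]-c[0],q[:,1]-c[1])-r,approx,loss='soft_l1',f_scale=.002)
    return s.x,len(q),np.sqrt(np.mean(s.fun**2))
def allfigs(P,ap):
    for n,(x,y) in ap.items():
        H,rr=dict(a=(72,10.2),b=(90,12.8),c=(108,15.3),d=(126,18))[n]
        print(n,axis_fit(P,np.array([x,y]),H*.37e-3,H*.73e-3,rr*1e-3),end=' ')
        m=(np.hypot(P[...,0]-x,P[...,1]-y)<.03)&(P[...,2]>H*.93e-3); print('top',np.round(P[m].mean(0),4) if m.any() else None,m.sum())
E
python3 - <<'E'
from h import *
ap=dict(a=(.475,-.315),b=(.463,-.122),c=(.461,.341),d=(.442,.149))
for n in('top','side'):
    im,d,P=shot(n); print(n); allfigs(P,ap)
    # discs: fit circle on height 15-20mm
    for c in[(.68,-.1),(.66,-.015),(.64,.065),(.62,.149)]:
        r=P[(np.hypot(P[...,0]-c[0],P[...,1]-c[1])<.042)&(P[...,2]>.0145)&(P[...,2]<.022)]
        print('disc',np.round(cv2.minEnclosingCircle((r[:,:2]*1000).astype(np.float32))[0],1),np.round(r.mean(0)*1000,1))
E
```

```text
top
a (array([ 0.47593207, -0.31759551]), 43, np.float64(0.0011795886044485078)) top [ 0.4769 -0.3157  0.0715] 17
b (array([ 0.46637221, -0.12324758]), 38, np.float64(0.0007308216726445814)) top [ 0.4666 -0.122   0.089 ] 35
c (array([0.46357592, 0.35055901]), 98, np.float64(0.0008471748818878695)) top [0.4639 0.35   0.1066] 62
d (array([0.44414841, 0.15943559]), 56, np.float64(0.0006668375161249817)) top [0.4442 0.1581 0.1242] 74
disc [ 681.2 -100.7] [681.2 -96.4  17. ]
disc [660.6 -14.8] [661.2 -14.   17. ]
disc [640.1  64.9] [641.4  69.1  17. ]
disc [619.9 148.6] [621.  150.6  16.9]
side
a (array([ 0.47468355, -0.31720501]), 141, np.float64(0.0006456330094086649)) top [ 0.4739 -0.3188  0.071 ] 56
b (array([ 0.46402705, -0.12419834]), 183, np.float64(0.0007653552184361846)) top [ 0.4639 -0.1268  0.0883] 52
c (array([0.46349131, 0.35050658]), 161, np.float64(0.0014418994977226692)) top [0.4628 0.3474 0.1056] 34
d (array([0.44217268, 0.15844109]), 261, np.float64(0.0011672458253251142)) top [0.4425 0.1542 0.1237] 47
disc [680.2 -98.8] [679.  -99.6  17. ]
disc [658.1 -14.2] [658.4 -17.3  17.2]
disc [639.2  67.3] [639.   65.1  17.2]
disc [619.2 147.9] [618.8 147.6  17.2]
```

Top picture: discs at (252,185), (288,177), (324,168) and (359,160), with the blue pot at (410,140) next to the disc at (0.68,-0.10). From their depth heights, the figurines at (158,257), (247,264), (373,253) and (459,247) are c, d, b and a. Side picture: same arrangement, with a small cup between a and b and the saucer at (268,237). I'll keep the jaws perpendicular to the row (yaw 13.6°) throughout.

Call:
jog_arm(
  rows=[
    [0,0,0,0,0,0,-6.6],
    [0,0,0,0,0,0,-6.6],
    [0,0,0,0,0,0,-6.6],
    [0,0,0,0,0,0,-6.6],
    [0,0,0,0,0,0,-6.6],
    [0,0,0,0,0,0,-6.6],
    [0,0,0,0,0,0,-6.6],
    [0,0,0,0,0,0,-6.6],
    [0,0,0,0,0,0,-6.6],
    [0,0,0,0,0,0,-6.6],
    [0,0,0,0,0,0,-6.6],
    [0,0,0,0,0,0,-6.6],
  ],
  grip_force=20,
)

```text
time_s: 1.6
tool_pos: [0.269, -0.5917, 0.4048]
tool_rot: [180.0, 0.0, 14.0]
force: [-0.1, -0.5, -0.2]
grip_width: 0.0873
```

```bash
cat > go.py <<'E'
import sys; from h import *
o=status.get_obs(); p=o['tool_pos']; r=R.from_euler('xyz',o['tool_rot'],degrees=True)
print('t',round(o['time_s'],2),'pos',np.round(p,4),'rot',np.round(o['tool_rot'],2),'w',round(o['grip_width'],4),'F',np.round(o['force'],1))
g=R.from_euler('xyz',[180,0,13.6],degrees=True)
print('turn',np.round((r.inv()*g).as_rotvec(degrees=True),2))
a=[float(x) for x in sys.argv[1:]]; cur=p
while a:
    t=np.array(a[:3]); a=a[3:]
    print('to',t,'shift mm',np.round(g.inv().apply(t-cur)*1000,1)); cur=t
E
python3 go.py .475 -.3175 .40 .475 -.3175 .208
python3 -c "
from h import *
print(cams.camera_params('wrist'))"
```

```text
t 1.6 pos [ 0.269  -0.5917  0.4048] rot [179.99   0.    13.97] w 0.0873 F [-0.1 -0.5 -0.2]
turn [0.01 0.   0.37]
to [ 0.475  -0.3175  0.4   ] shift mm [ 264.7 -218.1    4.8]
to [ 0.475  -0.3175  0.208 ] shift mm [ -0.  -0. 192.]
{'vfov': 64.26463107081418, 'cx': 321.805604547542, 'cy': 195.24895364602725, 'k1': -0.007386480695811406, 'eye': array([ 0.25152303, -0.52175965,  0.38428454]), 'attitude': array([-1.53176025e+01, -9.01981696e-03,  1.38897461e+01])}
```

Call:
jog_arm(
  rows=[
    [0,0.024,-0.02,0,0,0,0.37],
    [0,0.024,-0.02,0,0,0,0],
    [0,0.024,-0.02,0,0,0,0],
    [0,0.024,-0.02,0,0,0,0],
    [0,0.024,-0.02,0,0,0,0],
    [0,0.024,-0.02,0,0,0,0],
    [0,0.024,-0.02,0,0,0,0],
    [0,0.024,-0.02,0,0,0,0],
    [0,0.024,-0.02,0,0,0,0],
    [0,0.024,-0.02,0,0,0,0],
    [0,0.0247,-0.0181,0.0048,0,0,0],
    [0,0,0,0,0,0,0],
  ],
)

```text
time_s: 2.6
tool_pos: [0.4806, -0.3115, 0.3999]
tool_rot: [-179.8, -0.2, 13.9]
force: [-0.1, 1.3, 1.1]
grip_width: 0.087
```

```bash
python3 go.py .475 -.3175 .208
python3 - <<'E'
from h import *
im,d,P=shot('wrist','w1.png'); allfigs(P,dict(a=(.475,-.3175)))
E
```

```text
t 2.6 pos [ 0.4806 -0.3115  0.3999] rot [-179.84   -0.2    13.88] w 0.087 F [-0.1  1.3  1.1]
turn [-0.16 -0.2   0.28]
to [ 0.475  -0.3175  0.208 ] shift mm [ -6.9   4.5 191.9]
a (array([ 0.47439371, -0.31779373]), 102, np.float64(0.00037043310012687503)) top [ 0.4706 -0.2906  0.3061] 1425
```

View pics/w1.png

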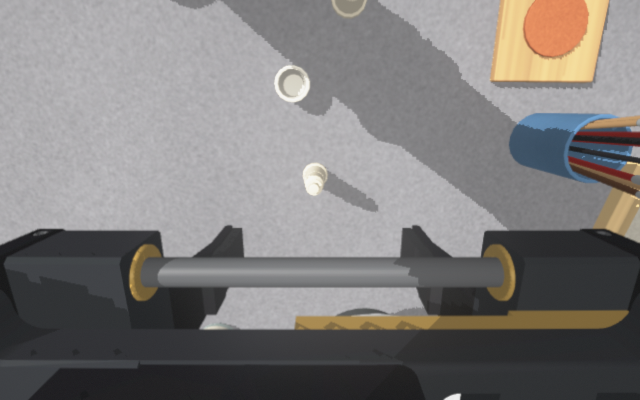

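Wrist view: figurine a stands alone at (315,178), between the jaws laterally, with the cup at (292,84). Its fitted axis agrees with the top and side fits. I'll let the arm settle first.

Call:
jog_arm(
  rows=[
    [0,0,0,0,0,0,0],
    [0,0,0,0,0,0,0],
    [0,0,0,0,0,0,0],
  ],
)

```text
time_s: 2.9
tool_pos: [0.4754, -0.3201, 0.4]
tool_rot: [180.0, 0.0, 13.1]
force: [-0.3, 0.2, -0.7]
grip_width: 0.0869
```

```bash
python3 go.py .4745 -.3175 .208
```

```text
t 2.9 pos [ 0.4754 -0.3201  0.4   ] rot [1.7997e+02 3.0000e-02 1.3120e+01] w 0.0869 F [-0.3  0.2 -0.7]
turn [ 0.03  0.03 -0.48]
to [ 0.4745 -0.3175  0.208 ] shift mm [ -0.3  -2.7 192. ]
```

Call:
jog_arm(
  rows=[
    [0,0,-0.0025,0.02,0,0,-0.5],
    [0,0,0,0.03,0,0,0],
    [0,0,0,0.03,0,0,0],
    [0,0,0,0.03,0,0,0],
    [0,0,0,0.03,0,0,0],
    [0,0,0,0.025,0,0,0],
    [0,0,0,0.015,0,0,0],
    [0,0,0,0.007,0,0,0],
    [0,0,0,0.005,0,0,0],
    [0,0,0,0,0,0,0],
    [0,0,0,0,0,0,0],
    [0,0,0,0,0,0,0],
  ],
)

```text
time_s: 3.9
tool_pos: [0.4763, -0.3166, 0.2093]
tool_rot: [179.9, -0.1, 13.8]
force: [0.2, -1.2, 0.3]
grip_width: 0.0871
```

```bash
python3 go.py .4745 -.3175 .208
```

```text
t 3.9 pos [ 0.4763 -0.3166  0.2093] rot [ 1.7989e+02 -8.0000e-02  1.3770e+01] w 0.0871 F [ 0.2 -1.2  0.3]
turn [ 0.11 -0.08  0.17]
to [ 0.4745 -0.3175  0.208 ] shift mm [-2.   0.5  1.3]
```

Call:
jog_arm(
  rows=[
    [0.3,-0.002,0,0,0,0,0],
    [0.5,0,0,0,0,0,0],
    [0.6,0,0,0,0,0,0],
    [0.65,0,0,0,0,0,0],
    [0.69,0,0,0,0,0,0],
    [0.72,0,0,0,0,0,0],
    [0.74,0,0,0,0,0,0],
    [0.76,0,0,0,0,0,0],
    [0.78,0,0,0,0,0,0],
    [1,0,0,0,0,0,0],
    [1,0,0,0,0,0,0],
    [1,0,0,0,0,0,0],
  ],
)

```text
time_s: 4.9
tool_pos: [0.4739, -0.3165, 0.2079]
tool_rot: [-180.0, 0.0, 13.8]
force: [-0.3, -0.0, -1.1]
grip_width: 0.02
```

Call:
jog_arm(
  rows=[
    [1,0,0,0,0,0,0],
    [1,0,0,-0.003,0,0,0],
    [1,0,0,-0.008,0,0,0],
    [1,0,0,-0.015,0,0,0],
    [1,0,0,-0.02,0,0,0],
    [1,0,0,-0.02,0,0,0],
    [1,0,0,-0.02,0,0,0],
    [1,0,0,-0.014,0,0,0],
    [1,0,0,0,0,0,0],
    [1,0,0,0,0,0,0],
    [1,0,0,0,0,0,0],
  ],
)

```text
time_s: 5.82
tool_pos: [0.4735, -0.3164, 0.3072]
tool_rot: [-180.0, 0.1, 13.8]
force: [-0.7, -0.6, -1.0]
grip_width: 0.02
```

```bash
python3 go.py .62 .149 .31 .62 .149 .2275
python3 - <<'E'
from h import *
im,d,P=shot('side'); allfigs(P-np.array([0,0,.1]),dict(a=(.4745,-.3175)))
cv2.imwrite('pics/s1.png',cv2.resize(im[200:400,230:430,::-1],None,fx=2.5,fy=2.5))
E
```

```text
t 5.82 pos [ 0.4735 -0.3164  0.3072] rot [-1.7996e+02  5.0000e-02  1.3780e+01] w 0.02 F [-0.7 -0.6 -1. ]
turn [-0.04  0.05  0.18]
to [0.62  0.149 0.31 ] shift mm [ 251.8 -417.9   -2.8]
to [0.62   0.149  0.2275] shift mm [-0.  -0.  82.5]
a (array([ 0.46975954, -0.31886458]), 360, np.float64(0.005958842736500386)) top [ 0.4787 -0.337   0.1417] 1206
```

View pics/s1.png

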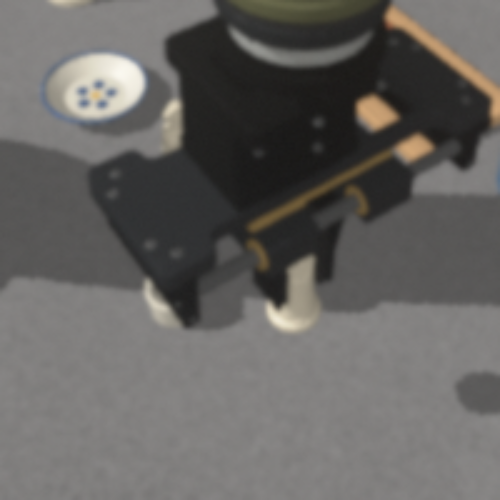

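The side crop shows figurine a hanging upright in the jaws at (293,310), clear of the table. Next I carry it to the disc at the far end.

Call:
jog_arm(
  rows=[
    [1,0.0025,-0.0042,0,0,0,0.18],
    [1,0.0076,-0.0125,0,0,0,0],
    [1,0.0126,-0.0209,0,0,0,0],
    [1,0.0151,-0.0251,0,0,0,0],
    [1,0.0151,-0.0251,0,0,0,0],
    [1,0.0151,-0.0251,0,0,0,0],
    [1,0.0151,-0.0251,0,0,0,0],
    [1,0.0151,-0.0251,0,0,0,0],
    [1,0.0151,-0.0251,0,0,0,0],
    [1,0.0151,-0.0251,0,0,0,0],
    [1,0.0151,-0.0251,0,0,0,0],
    [1,0.0151,-0.0251,0,0,0,0],
  ],
)

```text
time_s: 6.87
tool_pos: [0.5658, -0.0201, 0.3075]
tool_rot: [-180.0, 0.0, 13.7]
force: [0.6, -0.4, -0.9]
grip_width: 0.0198
```

Call:
jog_arm(
  rows=[
    [1,0.0151,-0.0251,0,0,0,0],
    [1,0.0151,-0.0251,0,0,0,0],
    [1,0.0151,-0.0251,0,0,0,0],
    [1,0.0151,-0.0251,0,0,0,0],
    [1,0.0126,-0.0209,0,0,0,0],
    [1,0.01,-0.0167,0,0,0,0],
    [1,0.0063,-0.0105,0,0,0,0],
    [1,0.0038,-0.0063,0,0,0,0],
    [1,0,0,0,0,0,0],
    [1,0,0,0,0,0,0],
    [1,0,0,0,0,0,0],
  ],
)

```text
time_s: 7.78
tool_pos: [0.6201, 0.1476, 0.3076]
tool_rot: [179.9, 0.0, 13.5]
force: [-0.7, -0.0, -0.7]
grip_width: 0.0201
```

```bash
python3 go.py .62 .149 .2275
python3 - <<'E'
from h import *
im,d,P=shot('wrist','w2.png')
o=status.get_obs();g=o['tool_pos'];print(g)
for zz in((.255,.02),):
  m=(np.hypot(P[...,0]-g[0],P[...,1]-g[1])<.045)&(P[...,2]>.06)&(P[...,2]<.15)
  q=P[m];print(len(q))
  for z in np.arange(.06,.16,.01):
    s=q[abs(q[:,2]-z)<.005]
    if len(s)>5: print(round(z,3),len(s),np.round(s.min(0),3),np.round(s.max(0),3))
E
```

```text
t 7.78 pos [0.6201 0.1476 0.3076] rot [1.7992e+02 5.0000e-02 1.3500e+01] w 0.0201 F [-0.7 -0.  -0.7]
turn [ 0.08  0.05 -0.1 ]
to [0.62   0.149  0.2275] shift mm [ 0.2 -1.3 80.1]
[0.62018282 0.1474877  0.30776468]
2475
0.1 201 [0.605 0.146 0.099] [0.633 0.161 0.105]
0.11 399 [0.606 0.147 0.105] [0.633 0.161 0.115]
0.12 308 [0.601 0.148 0.115] [0.633 0.162 0.125]
0.13 537 [0.599 0.147 0.125] [0.636 0.163 0.135]
0.14 651 [0.599 0.147 0.135] [0.635 0.163 0.145]
0.15 379 [0.598 0.147 0.145] [0.636 0.163 0.15 ]
```

View pics/w2.png

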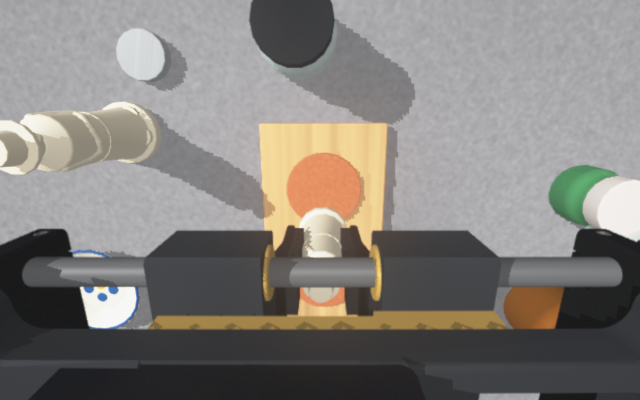

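The wrist view shows a hanging upright between the pads, with its foot at (322,215) and the end disc below it. The foot's centre lies under the tool. I lower it now.

Call:
jog_arm(
  rows=[
    [1,0,-0.0015,0.006,0,0,0],
    [1,0,0,0.012,0,0,0],
    [1,0,0,0.016,0,0,0],
    [1,0,0,0.016,0,0,0],
    [1,0,0,0.012,0,0,0],
    [1,0,0,0.008,0,0,0],
    [1,0,0,0.005,0,0,0],
    [1,0,0,0.003,0,0,0],
    [1,0,0,0.002,0,0,0],
    [1,0,0,0.001,0,0,0],
    [1,0,0,0,0,0,0],
    [1,0,0,0,0,0,0],
  ],
)

```text
time_s: 8.83
tool_pos: [0.62, 0.1508, 0.2275]
tool_rot: [180.0, -0.1, 13.6]
force: [0.1, -0.0, -1.1]
grip_width: 0.02
```

```bash
python3 go.py .62 .149 .2255
```

```text
t 8.83 pos [0.62   0.1508 0.2275] rot [ 1.7999e+02 -6.0000e-02  1.3610e+01] w 0.02 F [ 0.1 -0.  -1.1]
turn [ 0.01 -0.06  0.01]
to [0.62   0.149  0.2255] shift mm [-0.4  1.8  2. ]
```

Call:
jog_arm(
  rows=[
    [1,0,0.0005,0.0007,0,0,0],
    [1,0,0,0.0007,0,0,0],
    [1,0,0,0.0007,0,0,0],
    [1,0,0,0,0,0,0],
    [1,0,0,0,0,0,0],
    [0.76,0,0,0,0,0,0],
    [0.74,0,0,0,0,0,0],
    [0.72,0,0,0,0,0,0],
    [0.6,0,0,0,0,0,0],
    [0.3,0,0,0,0,0,0],
    [0,0,0,0,0,0,0],
    [0,0,0,0,0,0,0],
  ],
)

```text
time_s: 9.83
tool_pos: [0.6199, 0.1502, 0.2248]
tool_rot: [180.0, 0.0, 13.6]
force: [-0.4, 0.9, 0.4]
grip_width: 0.0434
```

Call:
jog_arm(
  rows=[
    [0,0,0,0,0,0,0],
    [0,0,0,-0.005,0,0,0],
    [0,0,0,-0.02,0,0,0],
    [0,0,0,-0.03,0,0,0],
    [0,0,0,-0.035,0,0,0],
    [0,0,0,-0.035,0,0,0],
    [0,0,0,-0.03,0,0,0],
    [0,0,0,-0.015,0,0,0],
    [0,0,0,-0.005,0,0,0],
    [0,0,0,0,0,0,0],
  ],
)

```text
time_s: 10.67
tool_pos: [0.62, 0.1505, 0.4015]
tool_rot: [180.0, -0.2, 13.6]
force: [0.4, 0.0, -0.8]
grip_width: 0.0866
```

```bash
python3 go.py .443 .1588 .40 .443 .1588 .246
python3 - <<'E'
from h import *
for n in('wrist','side'):
    im,d,P=shot(n); P=P-[0,0,.017]; allfigs(P,dict(a=(.62,.149)))
    if n=='wrist': allfigs(P+[0,0,.017],dict(d=(.443,.159)))
E
```

```text
t 10.67 pos [0.62   0.1505 0.4015] rot [ 1.7998e+02 -1.7000e-01  1.3610e+01] w 0.0866 F [ 0.4  0.  -0.8]
turn [ 0.02 -0.17  0.01]
to [0.443  0.1588 0.4   ] shift mm [-170.1  -49.7    1.5]
to [0.443  0.1588 0.246 ] shift mm [ -0.  -0. 154.]
a (array([0.62017506, 0.14865051]), 114, np.float64(0.0004122323282033005)) top [0.6147 0.175  0.3097] 11448
d (array([0.44305735, 0.15807098]), 959, np.float64(0.0006950477459238262)) top [0.445  0.159  0.1241] 549
a (array([0.61973887, 0.1494593 ]), 82, np.float64(0.0013275118088947968)) top [0.621  0.1287 0.3298] 647
```

Figurine a stands on its disc to within 1 mm. Next is d.

Call:
jog_arm(
  rows=[
    [0,-0.017,-0.005,0,0,0,0],
    [0,-0.03,-0.009,0,0,0,0],
    [0,-0.034,-0.01,0,0,0,0],
    [0,-0.034,-0.01,0,0,0,0],
    [0,-0.03,-0.009,0,0,0,0],
    [0,-0.017,-0.004,0,0,0,0],
    [0,-0.008,-0.0022,0,0,0,0],
    [0,0,0,0,0,0,0],
    [0,0,0,0,0,0,0],
    [0,0,0,0,0,0,0],
  ],
)

```text
time_s: 11.6
tool_pos: [0.4442, 0.1575, 0.3995]
tool_rot: [-180.0, 0.0, 13.6]
force: [-0.3, 0.7, 0.3]
grip_width: 0.0871
```

```bash
python3 go.py .443 .1583 .246
```

```text
t 11.6 pos [0.4442 0.1575 0.3995] rot [-179.96    0.     13.56] w 0.0871 F [-0.3  0.7  0.3]
turn [-0.04  0.   -0.04]
to [0.443  0.1583 0.246 ] shift mm [ -0.9  -1.  153.5]
```

Call:
jog_arm(
  rows=[
    [0,-0.0008,-0.0008,0.015,0,0,0],
    [0,0,0,0.025,0,0,0],
    [0,0,0,0.03,0,0,0],
    [0,0,0,0.03,0,0,0],
    [0,0,0,0.025,0,0,0],
    [0,0,0,0.015,0,0,0],
    [0,0,0,0.009,0,0,0],
    [0,0,0,0.0045,0,0,0],
    [0,0,0,0,0,0,0],
    [0,0,0,0,0,0,0],
    [0,0,0,0,0,0,0],
  ],
)

```text
time_s: 12.52
tool_pos: [0.4429, 0.1589, 0.2474]
tool_rot: [180.0, -0.1, 13.6]
force: [0.4, 0.8, 0.6]
grip_width: 0.0869
```

```bash
python3 go.py .443 .1583 .246
```

```text
t 12.52 pos [0.4429 0.1589 0.2474] rot [ 1.80e+02 -1.10e-01  1.36e+01] w 0.0869 F [0.4 0.8 0.6]
turn [ 0.   -0.11 -0.  ]
to [0.443  0.1583 0.246 ] shift mm [0.  0.6 1.4]
```

Call:
jog_arm(
  rows=[
    [0.25,0,0,0,0,0,0],
    [0.4,0,0,0,0,0,0],
    [0.47,0,0,0,0,0,0],
    [0.5,0,0,0,0,0,0],
    [0.53,0,0,0,0,0,0],
    [0.55,0,0,0,0,0,0],
    [0.57,0,0,0,0,0,0],
    [0.59,0,0,0,0,0,0],
    [0.61,0,0,0,0,0,0],
    [1,0,0,0,0,0,0],
    [1,0,0,0,0,0,0],
    [1,0,0,0,0,0,0],
  ],
  grip_force=30,
)

```text
time_s: 13.52
tool_pos: [0.4422, 0.1586, 0.2464]
tool_rot: [180.0, -0.0, 13.6]
force: [0.3, 0.7, -0.4]
grip_width: 0.0348
```

Call:
jog_arm(
  rows=[
    [1,0,0,0,0,0,0],
    [1,0,0,-0.003,0,0,0],
    [1,0,0,-0.008,0,0,0],
    [1,0,0,-0.015,0,0,0],
    [1,0,0,-0.02,0,0,0],
    [1,0,0,-0.02,0,0,0],
    [1,0,0,-0.02,0,0,0],
    [1,0,0,-0.014,0,0,0],
    [1,0,0,0,0,0,0],
    [1,0,0,0,0,0,0],
  ],
)

```text
time_s: 14.35
tool_pos: [0.4421, 0.1587, 0.3469]
tool_rot: [180.0, -0.1, 13.6]
force: [-0.3, -0.3, -2.2]
grip_width: 0.0348
```

```bash
python3 go.py .68 -.0985 .346
```

```text
t 14.35 pos [0.4421 0.1587 0.3469] rot [ 1.7996e+02 -8.0000e-02  1.3600e+01] w 0.0348 F [-0.3 -0.3 -2.2]
turn [ 0.04 -0.08 -0.  ]
to [ 0.68   -0.0985  0.346 ] shift mm [170.8 306.    0.9]
```

Call:
jog_arm(
  rows=[
    [1,0.0026,0.0046,0,0,0,0],
    [1,0.0068,0.0122,0,0,0,0],
    [1,0.0111,0.0199,0,0,0,0],
    [1,0.0137,0.0245,0,0,0,0],
    [1,0.0137,0.0245,0,0,0,0],
    [1,0.0137,0.0245,0,0,0,0],
    [1,0.0137,0.0245,0,0,0,0],
    [1,0.0137,0.0245,0,0,0,0],
    [1,0.0137,0.0245,0,0,0,0],
    [1,0.0137,0.0245,0,0,0,0],
    [1,0.0137,0.0245,0,0,0,0],
    [1,0.0137,0.0245,0,0,0,0],
  ],
)

```text
time_s: 15.35
tool_pos: [0.6433, -0.0606, 0.3439]
tool_rot: [-180.0, 0.2, 13.5]
force: [0.0, 0.5, -1.2]
grip_width: 0.0347
```

Call:
jog_arm(
  rows=[
    [1,0.012,0.0214,0,0,0,0],
    [1,0.0077,0.0138,0,0,0,0],
    [1,0.0043,0.0077,0,0,0,0],
    [1,0.0022,0.004,0,0,0,0],
    [1,0.0012,0.0021,0,0,0,0],
    [1,0,0,0,0,0,0],
    [1,0,0,0,0,0,0],
    [1,0,0,0,0,0,0],
  ],
)

```text
time_s: 16.02
tool_pos: [0.6802, -0.0975, 0.3466]
tool_rot: [-180.0, 0.0, 13.7]
force: [0.8, 0.0, -1.6]
grip_width: 0.0351
```

```bash
cat > foot.py <<'E'
from h import *
im,d,P=shot('wrist'); g=status.get_obs()['tool_pos']
q=P[(np.hypot(P[...,0]-g[0],P[...,1]-g[1])<.045)&(P[...,2]>.06)&(P[...,2]<g[2]-.19)]
print('bottom',np.round(np.percentile(q[:,2],1),4))
s=q[q[:,2]<q[:,2].min()+.012]; print(len(s),np.round(s.min(0),4),np.round(s.max(0),4),'xmid',s[:,0].min()/2+s[:,0].max()/2)
E
python3 go.py .68 -.0985 .263; python3 foot.py
python3 - <<'E'
from h import *
im,d,P=shot('side')
cv2.imwrite('pics/s2.png',cv2.resize(im[80:330,300:520,::-1],None,fx=2.2,fy=2.2))
E
```

```text
t 16.02 pos [ 0.6802 -0.0975  0.3466] rot [-180.     0.    13.7] w 0.0351 F [ 0.8  0.  -1.6]
turn [-0.   0.   0.1]
to [ 0.68   -0.0985  0.263 ] shift mm [-0.4  1.  83.6]
bottom 0.1025
890 [ 0.6539 -0.1159  0.1001] [ 0.7067 -0.0722  0.1121] xmid 0.6802832741917851
```

View pics/s2.png

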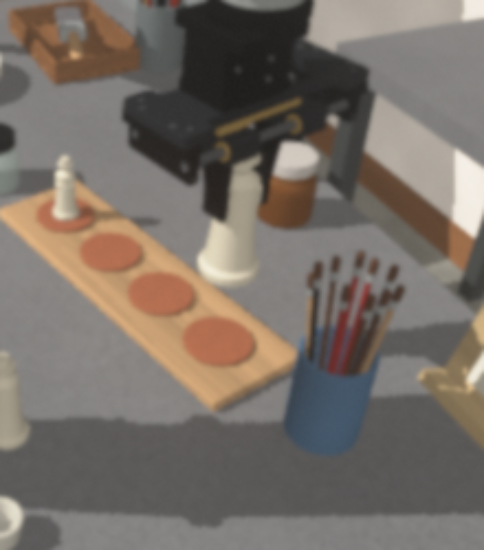

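The side crop shows a upright in the middle of its disc at (65,210), and d hanging upright at (228,265), clear of the brushes. I lower d.

Call:
jog_arm(
  rows=[
    [1,0,0,0.006,0,0,0],
    [1,0,0,0.012,0,0,0],
    [1,0,0,0.016,0,0,0],
    [1,0,0,0.016,0,0,0],
    [1,0,0,0.012,0,0,0],
    [1,0,0,0.008,0,0,0],
    [1,0,0,0.005,0,0,0],
    [1,0,0,0.003,0,0,0],
    [1,0,0,0.002,0,0,0],
    [1,0,0,0.001,0,0,0],
    [1,0,0,0,0,0,0],
    [1,0,0,0,0,0,0],
  ],
)

```text
time_s: 17.12
tool_pos: [0.6808, -0.0987, 0.266]
tool_rot: [180.0, -0.1, 13.6]
force: [0.1, 0.8, -1.3]
grip_width: 0.0348
```

```bash
python3 go.py .68 -.0985 .2635
```

```text
t 17.12 pos [ 0.6808 -0.0987  0.266 ] rot [ 1.7997e+02 -6.0000e-02  1.3600e+01] w 0.0348 F [ 0.1  0.8 -1.3]
turn [ 0.03 -0.06 -0.  ]
to [ 0.68   -0.0985  0.2635] shift mm [-0.7 -0.4  2.5]
```

Call:
jog_arm(
  rows=[
    [1,0,0,0.0007,0,0,0],
    [1,0,0,0.0007,0,0,0],
    [1,0,0,0.0007,0,0,0],
    [1,0,0,0.0002,0,0,0],
    [1,0,0,0,0,0,0],
    [0.59,0,0,0,0,0,0],
    [0.57,0,0,0,0,0,0],
    [0.54,0,0,0,0,0,0],
    [0.4,0,0,0,0,0,0],
    [0.2,0,0,0,0,0,0],
    [0,0,0,0,0,0,0],
    [0,0,0,0,0,0,0],
  ],
)

```text
time_s: 18.12
tool_pos: [0.6805, -0.0987, 0.2631]
tool_rot: [180.0, -0.0, 13.6]
force: [-0.1, 0.5, -0.1]
grip_width: 0.059
```

Call:
jog_arm(
  rows=[
    [0,0,0,0,0,0,0],
    [0,0,0,-0.005,0,0,0],
    [0,0,0,-0.02,0,0,0],
    [0,0,0,-0.03,0,0,0],
    [0,0,0,-0.03,0,0,0],
    [0,0,0,-0.025,0,0,0],
    [0,0,0,-0.015,0,0,0],
    [0,0,0,-0.008,0,0,0],
    [0,0,0,-0.004,0,0,0],
    [0,0,0,0,0,0,0],
  ],
)

```text
time_s: 18.95
tool_pos: [0.6805, -0.0987, 0.4005]
tool_rot: [180.0, -0.0, 13.6]
force: [-0.4, 0.6, 0.4]
grip_width: 0.0868
```

```bash
python3 go.py .465 -.1235 .40 .465 -.1235 .216
python3 - <<'E'
from h import *
for n in('wrist','side'):
    im,d,P=shot(n); P=P-[0,0,.017]; allfigs(P,dict(d=(.68,-.0985)))
    allfigs(P+[0,0,.017],dict(b=(.465,-.1235)))
E
```

```text
t 18.95 pos [ 0.6805 -0.0987  0.4005] rot [ 1.7997e+02 -3.0000e-02  1.3600e+01] w 0.0868 F [-0.4  0.6  0.4]
turn [ 0.03 -0.03  0.  ]
to [ 0.465  -0.1235  0.4   ] shift mm [-215.3  -26.6    0.5]
to [ 0.465  -0.1235  0.216 ] shift mm [ -0.  -0. 184.]
d (array([ 0.6807489 , -0.09977669]), 348, np.float64(0.0006013665058683622)) top [ 0.6753 -0.0746  0.3048] 15334
b (array([ 0.46479603, -0.1243252 ]), 512, np.float64(0.0005515157457105904)) top [ 0.4664 -0.1237  0.0884] 210
d (array([ 0.6809582 , -0.09938567]), 354, np.float64(0.0009200441310791105)) top [ 0.6816 -0.118   0.308 ] 738
b (array([ 0.46411226, -0.1242427 ]), 179, np.float64(0.0007372388557716989)) top [ 0.4639 -0.1267  0.0887] 49
```

Figurine d is within about 1.5 mm of its disc's centre. Next is b.

Call:
jog_arm(
  rows=[
    [0,-0.015,-0.002,0,0,0,0],
    [0,-0.03,-0.0036,0,0,0,0],
    [0,-0.035,-0.0042,0,0,0,0],
    [0,-0.035,-0.0042,0,0,0,0],
    [0,-0.035,-0.0042,0,0,0,0],
    [0,-0.03,-0.0036,0,0,0,0],
    [0,-0.02,-0.0024,0,0,0,0],
    [0,-0.01,-0.0012,0,0,0,0],
    [0,-0.0058,-0.0008,0,0,0,0],
    [0,0,0,0,0,0,0],
    [0,0,0,0,0,0,0],
    [0,0,0,0,0,0,0],
  ],
)

```text
time_s: 20.05
tool_pos: [0.4656, -0.1237, 0.3998]
tool_rot: [-180.0, -0.0, 13.7]
force: [0.2, 0.4, -0.2]
grip_width: 0.0869
```

```bash
python3 go.py .4645 -.124 .216
```

```text
t 20.05 pos [ 0.4656 -0.1237  0.3998] rot [-1.7996e+02 -3.0000e-02  1.3670e+01] w 0.0869 F [ 0.2  0.4 -0.2]
turn [-0.04 -0.03  0.07]
to [ 0.4645 -0.124   0.216 ] shift mm [-1.200e+00  1.000e-01  1.838e+02]
```

Call:
jog_arm(
  rows=[
    [0,-0.001,0,0.02,0,0,0],
    [0,0,0,0.03,0,0,0],
    [0,0,0,0.03,0,0,0],
    [0,0,0,0.03,0,0,0],
    [0,0,0,0.028,0,0,0],
    [0,0,0,0.02,0,0,0],
    [0,0,0,0.013,0,0,0],
    [0,0,0,0.008,0,0,0],
    [0,0,0,0.005,0,0,0],
    [0,0,0,0,0,0,0],
    [0,0,0,0,0,0,0],
    [0,0,0,0,0,0,0],
  ],
)

```text
time_s: 21.05
tool_pos: [0.4644, -0.1243, 0.217]
tool_rot: [179.9, -0.1, 13.6]
force: [-0.4, 0.6, -0.3]
grip_width: 0.0868
```

```bash
python3 go.py .4645 -.124 .216
```

```text
t 21.05 pos [ 0.4644 -0.1243  0.217 ] rot [ 1.7994e+02 -9.0000e-02  1.3610e+01] w 0.0868 F [-0.4  0.6 -0.3]
turn [ 0.06 -0.09  0.01]
to [ 0.4645 -0.124   0.216 ] shift mm [ 0.2 -0.3  1. ]
```

Call:
jog_arm(
  rows=[
    [0.3,0,0,0,0,0,0],
    [0.5,0,0,0,0,0,0],
    [0.59,0,0,0,0,0,0],
    [0.63,0,0,0,0,0,0],
    [0.66,0,0,0,0,0,0],
    [0.68,0,0,0,0,0,0],
    [0.7,0,0,0,0,0,0],
    [0.72,0,0,0,0,0,0],
    [0.74,0,0,0,0,0,0],
    [1,0,0,0,0,0,0],
    [1,0,0,0,0,0,0],
    [1,0,0,0,0,0,0],
  ],
  grip_force=22,
)

```text
time_s: 22.05
tool_pos: [0.4637, -0.1242, 0.216]
tool_rot: [180.0, -0.0, 13.6]
force: [-0.7, -0.6, 0.1]
grip_width: 0.0251
```

Call:
jog_arm(
  rows=[
    [1,0,0,0,0,0,0],
    [1,0,0,-0.003,0,0,0],
    [1,0,0,-0.008,0,0,0],
    [1,0,0,-0.015,0,0,0],
    [1,0,0,-0.02,0,0,0],
    [1,0,0,-0.02,0,0,0],
    [1,0,0,-0.02,0,0,0],
    [1,0,0,-0.014,0,0,0],
    [1,0,0,0,0,0,0],
    [1,0,0,0,0,0,0],
  ],
)

```text
time_s: 22.88
tool_pos: [0.4638, -0.1243, 0.3168]
tool_rot: [179.9, -0.1, 13.6]
force: [-0.1, -0.1, -1.6]
grip_width: 0.0251
```

```bash
python3 go.py .64 .067 .316; python3 foot.py
```

```text
t 22.88 pos [ 0.4638 -0.1243  0.3168] rot [ 1.7991e+02 -7.0000e-02  1.3600e+01] w 0.0251 F [-0.1 -0.1 -1.6]
turn [ 0.09 -0.07 -0.  ]
to [0.64  0.067 0.316] shift mm [ 216.3 -144.5    0.8]
bottom 0.1018
690 [ 0.446  -0.1292  0.1007] [ 0.482  -0.1065  0.1126] xmid 0.46399399603777114
```

Call:
jog_arm(
  rows=[
    [1,0.0043,-0.0029,0,0,0,0],
    [1,0.0108,-0.0072,0,0,0,0],
    [1,0.0173,-0.0116,0,0,0,0],
    [1,0.0216,-0.0145,0,0,0,0],
    [1,0.0216,-0.0145,0,0,0,0],
    [1,0.0216,-0.0145,0,0,0,0],
    [1,0.0216,-0.0145,0,0,0,0],
    [1,0.0216,-0.0145,0,0,0,0],
    [1,0.0216,-0.0145,0,0,0,0],
    [1,0.0195,-0.013,0,0,0,0],
    [1,0.0151,-0.0101,0,0,0,0],
    [1,0.0087,-0.0058,0,0,0,0],
  ],
)

```text
time_s: 23.93
tool_pos: [0.6314, 0.0605, 0.3143]
tool_rot: [-179.8, 0.1, 13.8]
force: [-0.2, -0.6, -1.3]
grip_width: 0.025
```

Call:
jog_arm(
  rows=[
    [1,0.0065,-0.0043,0,0,0,0],
    [1,0.0032,-0.0022,0,0,0,0],
    [1,0.0011,-0.0007,0,0,0,0],
    [1,0,0,0,0,0,0],
    [1,0,0,0,0,0,0],
    [1,0,0,0,0,0,0],
  ],
)

```text
time_s: 24.43
tool_pos: [0.6394, 0.0663, 0.3162]
tool_rot: [179.9, 0.0, 13.5]
force: [0.4, -0.5, 0.2]
grip_width: 0.0251
```

```bash
python3 go.py .64 .067 .233; python3 foot.py
```

```text
t 24.43 pos [0.6394 0.0663 0.3162] rot [1.7995e+02 2.0000e-02 1.3530e+01] w 0.0251 F [ 0.4 -0.5  0.2]
turn [ 0.05  0.02 -0.07]
to [0.64  0.067 0.233] shift mm [ 0.8 -0.5 83.2]
bottom 0.1013
701 [0.6213 0.0606 0.1004] [0.6573 0.0842 0.1124] xmid 0.6392969105532424
```

Call:
jog_arm(
  rows=[
    [1,0.0005,0,0.006,0,0,0],
    [1,0,0,0.012,0,0,0],
    [1,0,0,0.016,0,0,0],
    [1,0,0,0.016,0,0,0],
    [1,0,0,0.012,0,0,0],
    [1,0,0,0.008,0,0,0],
    [1,0,0,0.005,0,0,0],
    [1,0,0,0.003,0,0,0],
    [1,0,0,0.002,0,0,0],
    [1,0,0,0.001,0,0,0],
    [1,0,0,0,0,0,0],
    [1,0,0,0,0,0,0],
  ],
)

```text
time_s: 25.48
tool_pos: [0.6404, 0.0675, 0.2356]
tool_rot: [180.0, -0.1, 13.6]
force: [-0.1, -0.2, -1.2]
grip_width: 0.0253
```

```bash
python3 go.py .64 .067 .233
```

```text
t 25.48 pos [0.6404 0.0675 0.2356] rot [ 1.7998e+02 -6.0000e-02  1.3610e+01] w 0.0253 F [-0.1 -0.2 -1.2]
turn [ 0.02 -0.06  0.01]
to [0.64  0.067 0.233] shift mm [-0.5  0.4  2.6]
```

Call:
jog_arm(
  rows=[
    [1,0,0,0.0007,0,0,0],
    [1,0,0,0.0007,0,0,0],
    [1,0,0,0.0007,0,0,0],
    [1,0,0,0.0002,0,0,0],
    [1,0,0,0,0,0,0],
    [0.7,0,0,0,0,0,0],
    [0.68,0,0,0,0,0,0],
    [0.65,0,0,0,0,0,0],
    [0.5,0,0,0,0,0,0],
    [0.3,0,0,0,0,0,0],
    [0,0,0,0,0,0,0],
    [0,0,0,0,0,0,0],
  ],
)

```text
time_s: 26.48
tool_pos: [0.6401, 0.0674, 0.2327]
tool_rot: [180.0, 0.0, 13.6]
force: [0.6, -0.2, 0.6]
grip_width: 0.0493
```

Call:
jog_arm(
  rows=[
    [0,0,0,0,0,0,0],
    [0,0,0,-0.005,0,0,0],
    [0,0,0,-0.02,0,0,0],
    [0,0,0,-0.03,0,0,0],
    [0,0,0,-0.035,0,0,0],
    [0,0,0,-0.035,0,0,0],
    [0,0,0,-0.025,0,0,0],
    [0,0,0,-0.012,0,0,0],
    [0,0,0,-0.005,0,0,0],
    [0,0,0,0,0,0,0],
  ],
)

```text
time_s: 27.32
tool_pos: [0.6401, 0.0675, 0.4002]
tool_rot: [180.0, -0.1, 13.6]
force: [0.7, -0.8, -0.8]
grip_width: 0.0867
```

```bash
python3 go.py .4635 .3505 .40
python3 - <<'E'
from h import *
for n in('wrist','side'):
    im,d,P=shot(n); P=P-[0,0,.017]; allfigs(P,dict(b=(.64,.067)))
    allfigs(P+[0,0,.017],dict(c=(.4635,.3505)))
E
```

```text
t 27.32 pos [0.6401 0.0675 0.4002] rot [ 1.7997e+02 -6.0000e-02  1.3600e+01] w 0.0867 F [ 0.7 -0.8 -0.8]
turn [ 0.03 -0.06  0.  ]
to [0.4635 0.3505 0.4   ] shift mm [-1.051e+02 -3.166e+02  2.000e-01]
b (array([0.64066474, 0.06655333]), 183, np.float64(0.0005266923396858543)) top [0.6351 0.092  0.3074] 13607
c (array([0.4635, 0.3505]), 0, np.float64(nan)) top None 0
b (array([0.64024438, 0.06734873]), 135, np.float64(0.0012318402706341866)) top [0.6417 0.0467 0.319 ] 627
c (array([0.46351955, 0.35028337]), 157, np.float64(0.0014769843847778036)) top [0.4629 0.3468 0.1056] 33
  return _methods._mean(a, axis=axis, dtype=dtype,
  ret = ret.dtype.type(ret / rcount)
```

Call:
jog_arm(
  rows=[
    [0,-0.0042,-0.0127,0,0,0,0],
    [0,-0.0084,-0.0253,0,0,0,0],
    [0,-0.0105,-0.0317,0,0,0,0],
    [0,-0.0105,-0.0317,0,0,0,0],
    [0,-0.0105,-0.0317,0,0,0,0],
    [0,-0.0105,-0.0317,0,0,0,0],
    [0,-0.0105,-0.0317,0,0,0,0],
    [0,-0.0105,-0.0317,0,0,0,0],
    [0,-0.0105,-0.0317,0,0,0,0],
    [0,-0.0084,-0.0253,0,0,0,0],
    [0,-0.0053,-0.0158,0,0,0,0],
    [0,-0.0032,-0.0095,0,0,0,0],
  ],
)

```text
time_s: 28.42
tool_pos: [0.4636, 0.3479, 0.3984]
tool_rot: [-180.0, 0.2, 13.9]
force: [0.6, 0.5, -0.1]
grip_width: 0.087
```

Call:
jog_arm(
  rows=[
    [0,-0.0021,-0.0063,0,0,0,0],
    [0,0,0,0,0,0,0],
    [0,0,0,0,0,0,0],
    [0,0,0,0,0,0,0],
    [0,0,0,0,0,0,0],
  ],
)

```text
time_s: 28.83
tool_pos: [0.4645, 0.3493, 0.3995]
tool_rot: [180.0, 0.0, 13.5]
force: [-0.0, 0.3, -0.3]
grip_width: 0.0869
```

```bash
python3 go.py .4635 .3505 .229
python3 - <<'E'
from h import *
im,d,P=shot('wrist'); allfigs(P,dict(c=(.4635,.3505)))
E
```

```text
t 28.83 pos [0.4645 0.3493 0.3995] rot [1.7996e+02 1.0000e-02 1.3450e+01] w 0.0869 F [-0.   0.3 -0.3]
turn [ 0.04  0.01 -0.15]
to [0.4635 0.3505 0.229 ] shift mm [ -0.7  -1.4 170.5]
c (array([0.46164024, 0.35023503]), 214, np.float64(0.0003657523680229642)) top [0.459  0.3738 0.3226] 17208
```

Call:
jog_arm(
  rows=[
    [0,-0.0017,-0.0014,0.015,0,0,0],
    [0,0,0,0.028,0,0,0],
    [0,0,0,0.03,0,0,0],
    [0,0,0,0.03,0,0,0],
    [0,0,0,0.027,0,0,0],
    [0,0,0,0.018,0,0,0],
    [0,0,0,0.012,0,0,0],
    [0,0,0,0.007,0,0,0],
    [0,0,0,0.004,0,0,0],
    [0,0,0,0,0,0,0],
    [0,0,0,0,0,0,0],
    [0,0,0,0,0,0,0],
  ],
)

```text
time_s: 29.88
tool_pos: [0.4619, 0.352, 0.2299]
tool_rot: [-180.0, -0.1, 13.6]
force: [-0.1, 1.2, 0.2]
grip_width: 0.0873
```

```bash
python3 go.py .4625 .3505 .229
```

```text
t 29.88 pos [0.4619 0.352  0.2299] rot [-1.7997e+02 -1.2000e-01  1.3600e+01] w 0.0873 F [-0.1  1.2  0.2]
turn [-0.03 -0.12  0.  ]
to [0.4625 0.3505 0.229 ] shift mm [0.2 1.6 0.9]
```

Width 30.5 mm corresponds to a closure of about 0.65.

Call:
jog_arm(
  rows=[
    [0.3,0,0.001,0,0,0,0],
    [0.45,0,0,0,0,0,0],
    [0.53,0,0,0,0,0,0],
    [0.57,0,0,0,0,0,0],
    [0.6,0,0,0,0,0,0],
    [0.62,0,0,0,0,0,0],
    [0.64,0,0,0,0,0,0],
    [0.66,0,0,0,0,0,0],
    [0.68,0,0,0,0,0,0],
    [1,0,0,0,0,0,0],
    [1,0,0,0,0,0,0],
    [1,0,0,0,0,0,0],
  ],
  grip_force=26,
)

```text
time_s: 30.88
tool_pos: [0.4618, 0.3506, 0.2287]
tool_rot: [180.0, -0.0, 13.6]
force: [0.2, 0.2, -0.6]
grip_width: 0.03
```

Call:
jog_arm(
  rows=[
    [1,0,0,0,0,0,0],
    [1,0,0,-0.003,0,0,0],
    [1,0,0,-0.01,0,0,0],
    [1,0,0,-0.02,0,0,0],
    [1,0,0,-0.025,0,0,0],
    [1,0,0,-0.025,0,0,0],
    [1,0,0,-0.025,0,0,0],
    [1,0,0,-0.025,0,0,0],
    [1,0,0,-0.017,0,0,0],
    [1,0,0,0,0,0,0],
    [1,0,0,0,0,0,0],
  ],
)

```text
time_s: 31.8
tool_pos: [0.4616, 0.3509, 0.3798]
tool_rot: [-180.0, -0.1, 13.6]
force: [-0.4, -0.2, -1.8]
grip_width: 0.03
```

```bash
python3 go.py .51 -.01 .379 .66 -.0155 .379 ; python3 foot.py
```

```text
t 31.8 pos [0.4616 0.3509 0.3798] rot [-1.7999e+02 -1.2000e-01  1.3610e+01] w 0.03 F [-0.4 -0.2 -1.8]
turn [-0.01 -0.12  0.01]
to [ 0.51  -0.01   0.379] shift mm [-37.8 362.1   0.8]
to [ 0.66   -0.0155  0.379 ] shift mm [144.5  40.6   0. ]
bottom 0.1529
843 [0.4393 0.3365 0.1508] [0.484  0.3733 0.1627] xmid 0.4616882636502656
```

Bottom at 0.151 m clears b (0.107 m) and d (0.143 m), so I take it straight to slot 2.

Call:
jog_arm(
  rows=[
    [1,0.0011,0.004,0,0,0,0],
    [1,0.0032,0.0121,0,0,0,0],
    [1,0.0053,0.0201,0,0,0,0],
    [1,0.0075,0.0282,0,0,0,0],
    [1,0.0075,0.0282,0,0,0,0],
    [1,0.0075,0.0282,0,0,0,0],
    [1,0.0075,0.0282,0,0,0,0],
    [1,0.0075,0.0282,0,0,0,0],
    [1,0.0075,0.0282,0,0,0,0],
    [1,0.0075,0.0282,0,0,0,0],
    [1,0.0075,0.0282,0,0,0,0],
    [1,0.0075,0.0282,0,0,0,0],
  ],
)

```text
time_s: 32.85
tool_pos: [0.6053, 0.0838, 0.3774]
tool_rot: [180.0, 0.1, 13.5]
force: [0.1, 0.8, -1.0]
grip_width: 0.0302
```

Call:
jog_arm(
  rows=[
    [1,0.0075,0.0282,0,0,0,0],
    [1,0.0075,0.0282,0,0,0,0],
    [1,0.0064,0.0242,0,0,0,0],
    [1,0.0043,0.0161,0,0,0,0],
    [1,0.0027,0.0101,0,0,0,0],
    [1,0.0016,0.006,0,0,0,0],
    [1,0,0,0,0,0,0],
    [1,0,0,0,0,0,0],
    [1,0,0,0,0,0,0],
  ],
)

```text
time_s: 33.6
tool_pos: [0.66, -0.0135, 0.3789]
tool_rot: [-179.9, -0.0, 13.8]
force: [0.4, 1.0, -0.4]
grip_width: 0.0299
```

```bash
python3 go.py .66 -.0155 .246; python3 foot.py
```

```text
t 33.6 pos [ 0.66   -0.0135  0.3789] rot [-179.95   -0.     13.77] w 0.0299 F [ 0.4  1.  -0.4]
turn [-0.05 -0.    0.17]
to [ 0.66   -0.0155  0.246 ] shift mm [ -0.5   1.9 132.9]
bottom 0.1522
855 [ 0.6374 -0.0282  0.15  ] [0.6819 0.0091 0.162 ] xmid 0.6596283938821749
```

Call:
jog_arm(
  rows=[
    [1,0,0.001,0.006,0,0,0],
    [1,0,0,0.015,0,0,0],
    [1,0,0,0.02,0,0,0],
    [1,0,0,0.02,0,0,0],
    [1,0,0,0.02,0,0,0],
    [1,0,0,0.018,0,0,0],
    [1,0,0,0.014,0,0,0],
    [1,0,0,0.009,0,0,0],
    [1,0,0,0.005,0,0,0],
    [1,0,0,0.003,0,0,0],
    [1,0,0,0,0,0,0],
    [1,0,0,0,0,0,0],
  ],
)

```text
time_s: 34.65
tool_pos: [0.6612, -0.0166, 0.2496]
tool_rot: [180.0, -0.1, 13.6]
force: [0.5, 0.1, -1.3]
grip_width: 0.0303
```

```bash
python3 go.py .66 -.0155 .246
```

```text
t 34.65 pos [ 0.6612 -0.0166  0.2496] rot [ 1.7998e+02 -8.0000e-02  1.3600e+01] w 0.0303 F [ 0.5  0.1 -1.3]
turn [ 0.02 -0.08  0.  ]
to [ 0.66   -0.0155  0.246 ] shift mm [-0.9 -1.3  3.6]
```

Call:
jog_arm(
  rows=[
    [1,-0.0005,-0.001,0.001,0,0,0],
    [1,0,0,0.001,0,0,0],
    [1,0,0,0.0007,0,0,0],
    [1,0,0,0.0007,0,0,0],
    [1,0,0,0,0,0,0],
    [1,0,0,0,0,0,0],
  ],
)

```text
time_s: 35.15
tool_pos: [0.6602, -0.0158, 0.2457]
tool_rot: [180.0, -0.0, 13.6]
force: [-0.4, -0.7, 1.2]
grip_width: 0.0301
```

Call:
jog_arm(
  rows=[
    [0.65,0,0,0,0,0,0],
    [0.63,0,0,0,0,0,0],
    [0.6,0,0,0,0,0,0],
    [0.45,0,0,0,0,0,0],
    [0.25,0,0,0,0,0,0],
    [0,0,0,0,0,0,0],
    [0,0,0,0,0,0,0],
    [0,0,0,0,0,0,0],
    [0,0,0,0,0,0,0],
  ],
)

```text
time_s: 35.9
tool_pos: [0.66, -0.0158, 0.2453]
tool_rot: [180.0, 0.0, 13.6]
force: [1.1, 0.7, 0.5]
grip_width: 0.0669
```

Call:
jog_arm(
  rows=[
    [0,0,0,-0.005,0,0,0],
    [0,0,0,-0.02,0,0,0],
    [0,0,0,-0.03,0,0,0],
    [0,0,0,-0.035,0,0,0],
    [0,0,0,-0.035,0,0,0],
    [0,0,0,-0.025,0,0,0],
    [0,-0.02,0,-0.01,0,0,0],
    [0,-0.035,0,0,0,0,0],
    [0,-0.035,0,0,0,0,0],
    [0,-0.035,0,0,0,0,0],
    [0,-0.035,0,0,0,0,0],
    [0,-0.02,0,0,0,0,0],
  ],
)

```text
time_s: 36.9
tool_pos: [0.4822, -0.0587, 0.4055]
tool_rot: [179.9, 0.1, 13.5]
force: [0.4, -0.1, -0.0]
grip_width: 0.087
```

```bash
python3 go.py
python3 - <<'E'
from h import *
F=dict(a=(.62,.149),b=(.64,.067),c=(.66,-.0155),d=(.68,-.0985))
for n in('side','top'):
    im,d,P=shot(n,n+'9.png'); allfigs(P-[0,0,.017],F)
    for r in outline_of(n,'saucer')[:1]: print('saucer',np.round(np.median(P[r['pixels']&(d>0)],0),4))
im=cv2.imread('pics/side9.png'); cv2.imwrite('pics/s9.png',cv2.resize(im[80:300,220:500],None,fx=2.4,fy=2.4))
E
```

```text
t 36.9 pos [ 0.4822 -0.0587  0.4055] rot [1.7991e+02 1.0000e-01 1.3530e+01] w 0.087 F [ 0.4 -0.1 -0. ]
turn [ 0.09  0.1  -0.07]
a (array([0.62027042, 0.1493336 ]), 82, np.float64(0.0012626082385300873)) top [0.6184 0.1467 0.0707] 17
b (array([0.64010517, 0.06714657]), 134, np.float64(0.0010589257398360427)) top [0.639  0.0646 0.0885] 29
c (array([ 0.65969989, -0.01573905]), 229, np.float64(0.000996253355472099)) top [ 0.6588 -0.0185  0.1061] 51
d (array([ 0.68084725, -0.09929399]), 350, np.float64(0.0009139223508354038)) top [ 0.6786 -0.1029  0.1237] 83
saucer [0.4271 0.007  0.0092]
a (array([0.62166148, 0.15035033]), 31, np.float64(0.0005541528941026464)) top [0.6208 0.1504 0.0709] 25
b (array([0.64254053, 0.06816513]), 45, np.float64(0.001008241538740431)) top [0.6407 0.0671 0.0887] 36
c (array([ 0.66163989, -0.01451731]), 60, np.float64(0.0012458604274363724)) top [ 0.661  -0.0143  0.1067] 48
d (array([ 0.68243554, -0.0979575 ]), 96, np.float64(0.0009252351691231247)) top [ 0.6807 -0.0975  0.1243] 68
saucer [0.4274 0.0009 0.0085]
```

View pics/s9.png

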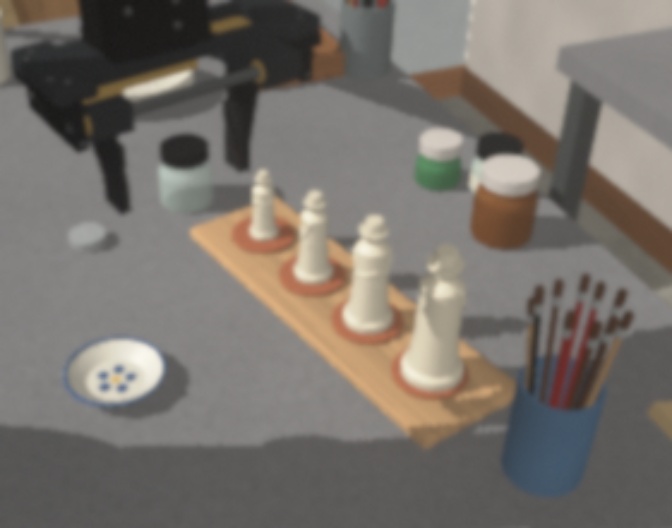

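The side crop shows all four upright and centred, with d at (433,375) next to the pot, then c, b and a. The saucer is in place and the arm is clear, so I hand in.

Call:
jog_arm(
  rows=[
    [0,0,0,0,0,0,0],
    [0,0,0,0,0,0,0],
    [0,0,0,0,0,0,0],
  ],
)

```text
time_s: 37.35
tool_pos: [0.4859, -0.0577, 0.4052]
tool_rot: [-179.9, -0.0, 13.7]
force: [-0.1, 0.7, 0.6]
grip_width: 0.0869
```

```bash
python3 -c "
from cell import env
print(env.sign_off())"
```

```text
the job is handed in; nothing more can be done
None
```

All four figurines stand upright on the discs in order of height, with d next to the blue brush pot, then c, b and a at the far end. I handed the job in at about 37 s; the hand-in gives no verdict.

In the last side and top pictures, every figurine's fitted axis was within about 3 mm of its disc's centre. The two cameras differed by about 2–3 mm, against the 12 mm allowed. The saucer's measured position had not changed by more than about 1 mm, and the gripper was open and clear of everything. No check failed.

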